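# Hold the sprocket on the shaft flat in line with the hex key

## Task

On the gearmotor jig, turn the upright output shaft until one of its two flats squarely faces the hex key. Then pick up the chain sprocket and slide it down over the shaft, hub up, with its set screw on that flat and pointing straight at the key, until the screw is level with the key tip and the sprocket still clear of the gearbox. Finish while holding it steady there in the gripper, so that a mate can tighten the screw, and leave everything else on the bench where it is.

Things in the scene. Friction and masses are not known exactly. Their poses are not given: they have to be found in the camera images.
- jig: Assembly jig fixed to the bench, place and heading vary: aluminium base plate 116 x 200 x 8 mm with a grey worm gearbox (66 mm square), its steel output shaft upright, a round motor lying behind it (to +x, up to 131 mm from the shaft axis, 48 mm high) and to +y a guide block with a hex key pointing at the shaft. Origin: on the shaft axis at bench height; z up; +y leads from shaft to key.
- boss_top (a point): Top of the gearbox boss (34 mm across) from which the shaft rises: on the shaft axis, 52 mm above the bench. Axes as the jig's.
- guide_top (a point): Centre of the top of the aluminium key guide (26 mm along x, 36 mm along y), 89 mm from the shaft axis and 84 mm above the bench; axes as the jig's. Fingertips kept 88 mm or more above the bench pass over guide and key in every direction.
- key_tip (a point): Tip of the T-handled hex key (6 mm thick) that lies level in the guide: 45 mm from the shaft axis, 74 mm above the bench; axes as the jig's (+y leads away from the shaft, along the key). The key does not move.
- output_shaft (a joint): Turning angle of the output shaft about the vertical (rad, counter-clockwise from above). At 0 (and at pi) the two flats face the key squarely. It turns without end, with a stiff gear drag of about 0.12 N m, and stays where it is left.
- shaft_end (a point): Centre of the shaft's top end, 118 mm above the bench. The shaft is 18 mm thick with two opposite flats, 11 mm across, from the top down to 55 mm above the bench; top edge chamfered 1.3 mm. Axes turn with the shaft: +y and -y are the outward normals of the flats. Between the fingers it measures 11 mm only when the pads lie on the flats, else up to 18 mm.
- sprocket: Steel chain sprocket, loose, lying on the bench hub up: toothed plate 64 mm across and 6 mm thick below, round hub 34 mm thick above it up to 40 mm, bore 20 mm right through, 0.15 to 0.3 kg. Origin: centre of its underside; z up, +y points outward along the set screw. Held right, its underside is 58 mm above the bench, 6 mm above the boss.
- sprocket_mid (a point): On the sprocket's axis, 20 mm above its underside, axes as the sprocket's. Grip the hub from above, the fingers either side of the screw and not on it.
- set_screw (a point): Centre of the outer face of the set screw's head (10 mm across): 26.5 mm from the sprocket's axis along its +y, 16 mm above its underside. Its inner end stands 3 mm into the bore (7 mm from the axis), so the sprocket goes over the shaft only with the screw over a flat, within about 20 degrees. Held right, the head is 18.5 mm from the key tip.
- wrench: Bystander, not to be disturbed: small adjustable wrench lying in front of the jig. Origin: centre of its underside.
- flux_tin: Bystander, not to be disturbed: flat round tin behind the jig's key guide. Origin: centre of its underside.
- cutters_yellow: Bystander, not to be disturbed: side cutters near the front edge of the bench. Origin: centre of its underside.
- tape_black: Bystander, not to be disturbed: roll of insulating tape behind the sprocket. Origin: centre of its underside.
- combination_pliers: Bystander, not to be disturbed: combination pliers lying behind the sprocket. Origin: centre of its underside.
- heat_sink: Bystander, not to be disturbed: finned heat sink behind the sprocket. Origin: centre of its underside.
- tub_screws: Bystander, not to be disturbed: tub of screws at the left. Origin: centre of its underside.
- marker_pen: Bystander, not to be disturbed: marker pen at the left. Origin: centre of its underside.
Mind the look-alikes: they are no part of the job. What is shaped like the sprocket but orange or turquoise is not meant.

How it is judged:
On the way, in this order (a step that is already met when the one before it is completed fails the run):
1. the shaft is turned so that a flat faces the key (within 0.2 rad), the sprocket still off the shaft (angle between the y axis of shaft_end and the y axis of key_tip, either way round below 0.2 rad and horizontal distance between sprocket_mid and shaft_end above 0.05 m), for 0.2 s.
2. the sprocket is on the shaft, the shaft end at least 10 mm inside its bore (horizontal distance between sprocket_mid and shaft_end below 0.004 m and z of sprocket_mid in the frame of shaft_end below 0.01 m), for 0.2 s.
At the end, for the whole second after the job is handed in: A flat faces the key within 0.2 rad; the sprocket is round the shaft (axes within 4 mm), upright within 0.1 rad, its screw pointing at the key within 0.2 rad, level with its tip within 4 mm (so clear of the gearbox) and at most 26 mm from it; the fingers grip it with over 2 N (angle between the y axis of each of shaft_end, set_screw and the y axis of key_tip, either way round below 0.2 rad and distance between set_screw and key_tip below 0.026 m and z of set_screw in the frame of key_tip between -0.004 and 0.004 m and horizontal distance between sprocket_mid and shaft_end below 0.004 m and angle between sprocket_mid's own z axis and vertical below 0.1 rad and contact force between the fingers and sprocket above 2 N); the arm keeps its last pose, push and grip.
It fails at once if the sprocket is tipped over (angle between sprocket_mid's own z axis and vertical above 0.6 rad).
It fails at once if a bystander is moved more than 30 mm (distance of any of wrench, flux_tin, cutters_yellow, tape_black, combination_pliers, heat_sink, tub_screws, marker_pen from where it was at the start of the episode above 0.03 m).
It also fails if it takes over 48 s, if anything falls off the work surface, if the arm or the gripper's body presses on something with over 40 N, if the wrist force passes 120 N, or if a joint passes its speed limit or range.

## Robot

A 7-joint arm with a two-finger parallel gripper is mounted at the origin on a cart in front of the work surface, level with it; the furniture and walls round the work are solid. World frame = base frame: x ahead of the robot, y to its left, z up, the work surface at z = 0. Lengths are in m, angles in rad, forces in N, time in s.
With the tool pointing down it reaches from about 0.425 to 0.875 m from the base axis. Payload 8.4 kg.
Tool frame: the origin (TCP) lies between the finger pads; the fingertips stand 8 mm ahead of it and the grasp point (between the pads) lies 11 mm behind it; z points along the fingers, y is the line along which they close (so a half turn about z gives the same grasp; the last joint's range is limited). The gripper opens to 87 mm and grips with 3 to 60 N. Pads are 19 mm wide; open, the fingers measure 117 mm over their backs; the gripper's body (75 mm by 190 mm) begins 51 mm behind the grasp point.
Start: joints at [1.149, 0.333, 0.04, 1.465, -0.013, 1.343, -0.059], TCP at [0.206, -0.616, 0.231] pointing down, gripper open.
Joint ranges: [-2.58, 2.58], [-0.38, 2.09], [-1.3, 1.39], [0.25, 2.4], [-1.5, 4.64], [0.08, 2.09], [-2.65, 2.65]. Speed limits (rad/s): [2.22, 2.22, 2.79, 2.79, 3.14, 3.14, 3.14].

## Interface

Orientations are given as a unit quaternion [x, y, z, w].
In Python, from bench import * gives the robot as it stands.
- The arm moves only by the tool drive_tool, never from a script. Its argument "commands" is one flat list of numbers, 7 for each row, row after row: the closure, from 0 (fully open) to 1 (shut), then the shift along the tool's x, y, z in mm, then the turn, a rotation vector about the tool's x, y, z in degrees. In form: [fingers, tx, ty, tz, ax, ay, az, fingers, tx, ty, tz, ax, ay, az, ...]. A call has 1 to 5 rows; each row is the pose to reach, as a shift and turn from the pose commanded when the call began, along the tool's axes at that moment; what a row does not reach only later rows make up. A row lasts 1/12 s, in which the tool goes at most 41.7 mm and 7.16 degrees, less where a joint would pass 70% of its speed; a pose out of reach is approached as far as the arm can. A call with a gripper value outside its range is refused whole. The fingers move at their own pace and stop on an object; the grip force is fixed at half the most. Time passes only in rows, so rows that repeat a pose let the fingers close. It gives the time, the measured TCP pose, the force, the opening and the grip force at its end, in the units of the state.
- get_obs(): the state, without advancing time (a new reading comes with each control period).
- capture(name): name is "scene" or "top"; returns the picture (420x560x3 uint8, blue, green, red); there is no depth.
- calibration(name): a dict with "intrinsics" (3x3 intrinsics, pixels), "D" ([k1, k2, p1, p2, k3] as OpenCV has them; the pictures are not rectified), "T" (4x4, takes a point from camera to world coordinates). Camera axes: x right, y up, looking along -z (the intrinsics and any distortion apply to the point x, -y, -z); pixel columns grow to the right and rows downward; lengths in m; the calibration is good to about 2 mm. A picture is of the moment at which its call begins. calibration takes no time and is no camera call.
- sign_off(): hands the job in; it is judged then, once.
Trained networks look in the newest picture that a camera, given by its name, has taken for a name from the list of things; names that differ only in an ending like _2 or _b are one class to them, and where a whole thing is asked for, a point or a joint stands for the part that bears it (a point fixed in the world has none). Each returns a list of dicts, best first, with "confidence" (0 to 1); they miss things now and then, are a little off and sometimes report something else, mostly with a low value. They report only what shows in the picture. A call takes as long as a camera call. They do not tell look-alikes from the thing itself.
- masks_of(camera, label): "mask" (420x560 bool, what is visible of it) and "extent" ([left, top, right, bottom] in pixels, round what is visible of it).
The state is a dict: "clock": time; "q": joint angles; "joint_vel": joint speeds; "effort": joint torques, N m; "tcp_pos": TCP position; "ee_rot": TCP orientation; "wrist_force": force on the tool from outside, world axes, zero at the start; "moment": the same for the moment, N m; "opening": finger opening in m; "finger_force": force on a finger pad.
Only numpy, scipy, OpenCV 4.12 (cv2) and the standard library are available. Lean on these libraries where they do the work, as an engineer would, in place of code of your own. Each camera call takes 0.05 s, during which the arm holds its last target. There are 200 camera calls.

## Working session

There is one attempt and no reset: what is moved stays moved. The work goes in short steps, Python scripts to look and compute and a tool call to move; the robot and the scene stay as the last step left them, time stands still between calls to the robot, and variables do not carry over. Pictures are saved under pics/ and viewed, at most 10 in all, crops included, and the job is handed in when it is done.

Besides the shell and the picture viewer there is one more tool, called in YAML: its name, and indented under it one key for each argument. drive_tool: Moves the arm, as the interface text tells. Its arguments: {"type":"object","properties":{"commands":{"type":"array","items":{"type":"number"}}},"required":["commands"]}

```bash
mkdir -p pics; ls; python3 - <<'E'
from bench import *
import cv2,numpy as np
for n in("scene","top"):
    im=capture(n); cv2.imwrite(f"pics/{n}0.png",im)
    c=calibration(n); print(n,np.round(c["intrinsics"],1).tolist(),c["D"],np.round(c["T"],3).tolist())
    for l in("sprocket","jig","output_shaft","set_screw","wrench"):
        print(l,[(round(d["confidence"],2),[int(v) for v in d["extent"]]) for d in masks_of(n,l)])
print(get_obs())
E
```

```text
pics
scene [[480.1, 0.0, 278.8], [0.0, 480.1, 208.8], [0.0, 0.0, 1.0]] [-0.06954654  0.          0.          0.          0.        ] [[-0.812, 0.267, -0.52, -0.109], [-0.584, -0.354, 0.73, 0.892], [0.011, 0.896, 0.443, 0.639], [0.0, 0.0, 0.0, 1.0]]
sprocket [(0.91, [260, 280, 289, 304]), (0.83, [214, 256, 243, 285]), (0.71, [347, 218, 366, 239]), (0.7, [357, 185, 380, 204]), (0.64, [335, 201, 354, 216])]
jig [(0.69, [224, 200, 316, 263]), (0.67, [332, 202, 356, 217])]
output_shaft [(0.67, [284, 201, 292, 225])]
set_screw [(0.92, [344, 220, 368, 239]), (0.82, [215, 257, 239, 285]), (0.78, [335, 199, 355, 217]), (0.68, [358, 189, 379, 203]), (0.67, [263, 277, 293, 302]), (0.65, [188, 325, 235, 374]), (0.63, [213, 225, 229, 237])]
wrench [(0.62, [269, 250, 316, 270])]
top [[478.1, 0.0, 280.5], [0.0, 478.1, 216.4], [0.0, 0.0, 1.0]] [-0.09066997  0.          0.          0.          0.        ] [[-0.006, 0.995, -0.097, 0.377], [-1.0, -0.004, 0.027, 0.033], [0.027, 0.097, 0.995, 1.332], [0.0, 0.0, 0.0, 1.0]]
sprocket [(0.82, [325, 251, 345, 274]), (0.71, [405, 224, 425, 242]), (0.7, [357, 2
[... 395 characters left out ...]
.6, 'q': array([ 1.14879562,  0.33317724,  0.0398907 ,  1.46540707, -0.01337176,
        1.34332187, -0.05849403]), 'joint_vel': array([ 0.00078784, -0.00020971,  0.00014029, -0.00197237,  0.00038753,
        0.00030571,  0.00042738]), 'effort': array([-6.84312708e-04, -6.55779290e+01,  1.33178741e+00, -4.03908205e+01,
       -5.99592808e-02,  3.51016957e-02,  7.07493336e-05]), 'tcp_pos': array([ 0.20616691, -0.61639722,  0.23055703]), 'ee_rot': array([ 9.87003982e-01,  1.60695793e-01, -1.30011728e-05, -2.16521256e-05]), 'wrist_force': array([ 0.54208017,  0.45441608, -0.29709559]), 'moment': array([-0.02078525, -0.03252573, -0.0602888 ]), 'finger_force': 0.0, 'opening': 0.08692287039482259}
```

```bash
python3 - <<'E'
import cv2
a=cv2.imread("pics/top0.png")[150:330,160:460];cv2.imwrite("pics/top0c.png",cv2.resize(a,(800,480),interpolation=cv2.INTER_CUBIC))
a=cv2.imread("pics/scene0.png")[160:340,170:410];cv2.imwrite("pics/scene0c.png",cv2.resize(a,(800,600),interpolation=cv2.INTER_CUBIC))
E
```

```text
(no output)
```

View pics/top0c.png

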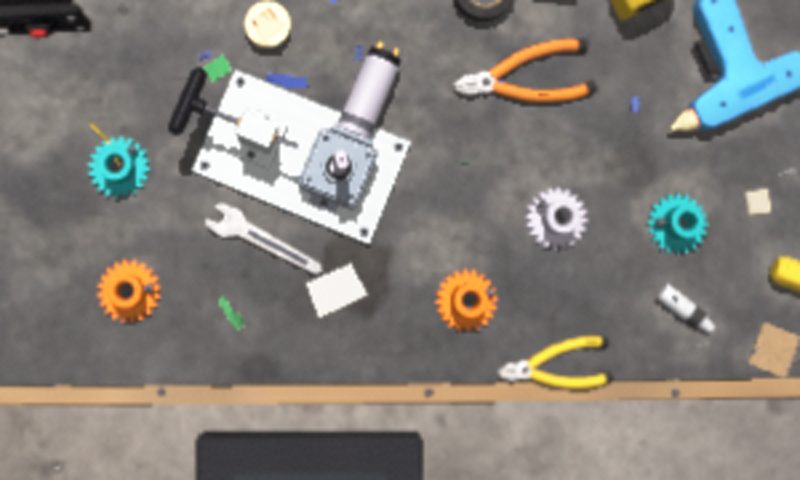

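View pics/scene0c.png

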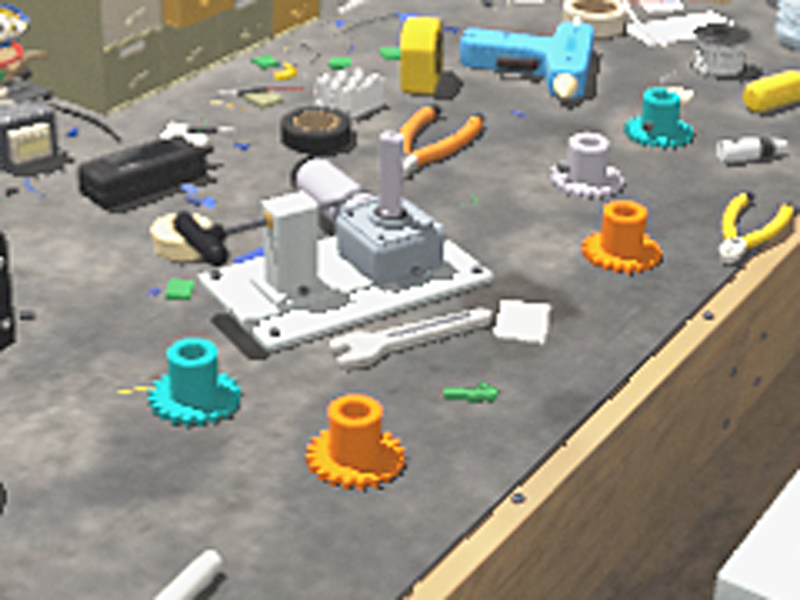

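```bash
cat > h.py <<'E'
import cv2,numpy as np
from bench import *
from scipy.optimize import least_squares
C={n:calibration(n) for n in("scene","top")}
def proj(n,P):
    c=C[n];M=np.linalg.inv(c["T"]);P=np.atleast_2d(P).astype(float)
    p=(P@M[:3,:3].T+M[:3,3])*[1,-1,-1]
    return cv2.projectPoints(p,np.zeros(3),np.zeros(3),np.array(c["intrinsics"],float),np.array(c["D"],float))[0][:,0]
def place(x,y,a,L):
    L=np.atleast_2d(L);c,s=np.cos(a),np.sin(a)
    return np.c_[x+c*L[:,0]-s*L[:,1],y+s*L[:,0]+c*L[:,1],L[:,2]]
def fp(n,uv): # crop click -> full pixel
    return np.array(uv)*.375+[160,150] if n=="top" else np.array(uv)*.3+[170,160]
E
cat > fit.py <<'E'
from h import *
T={"c":[(237,70),(410,140),(370,243),(193,173)],"sh":(343,153),"g":(258,128)}
def corners(o): # order (+x,+y),(+x,-y),(-x,-y),(-x,+y)
    return np.array([[o[0]+.058,o[1]+.1,.008],[o[0]+.058,o[1]-.1,.008],[o[0]-.058,o[1]-.1,.008],[o[0]-.058,o[1]+.1,.008]])
def res(p,full=False):
    L=np.vstack([corners(p[3:5]),[[0,0,.118],[0,.089,.084]]])
    P=place(*p[:3],L)
    a=proj("top",P)-fp("top",T["c"]+[T["sh"],T["g"]])
    b=proj("scene",P[[0,1,3,4,5]])-fp("scene",[(200,275),(492,270),(268,350),(391,133),(289,203)])
    return np.vstack([a,b[1:]]).ravel()
r=least_squares(res,[.5,0,-.38,0,.03],loss="soft_l1")
print(r.x.round(4),r.fun.reshape(-1,2).round(1).tolist())
# sprocket two-view
S=least_squares(lambda p:np.r_[proj("top",p)[0]-fp("top",(563,214)),proj("scene",p)[0]-fp("scene",(590,142))],[.4,-.2,.04])
print("hubtop",S.x.round(4),S.fun.round(2))
np.savez("fit.npz",j=r.x,s=S.x)
E
python3 fit.py
cat > comp.py <<'E'
from h import *
import sys
def comp(top,scene,tiles,out):
    W=np.zeros((600,800,3),np.uint8)
    for (im,x0,y0,w,h,k,X,Y) in tiles:
        a=cv2.resize((top if im=="top" else scene)[y0:y0+h,x0:x0+w],None,fx=k,fy=k,interpolation=cv2.INTER_CUBIC)
        hh,ww=min(a.shape[0],600-Y),min(a.shape[1],800-X);W[Y:Y+hh,X:X+ww]=a[:hh,:ww]
    cv2.imwrite(out,W)
E
python3 - <<'E'
from comp import *
t,s=cv2.imread("pics/top0.png"),cv2.imread("pics/scene0.png")
comp(t,s,[("top",222,164,100,75,4,0,0),("scene",222,196,100,75,4,0,300),("top",350,215,40,30,10,400,0),("scene",328,196,40,30,10,400,300)],"pics/c1.png")
E
```

```text
[ 0.5144 -0.0211 -0.3936 -0.0035  0.0396] [[-0.8, 0.1], [0.4, 0.8], [-0.1, 0.6], [-0.4, -0.5], [-0.1, 1.2], [-0.1, -0.7], [-23.5, -17.3], [0.9, -1.9], [-0.1, 0.1], [0.1, -0.8]]
hubtop [ 0.462  -0.251   0.0379] [ 0.24  0.45 -0.54 -0.02]
```

View pics/c1.png

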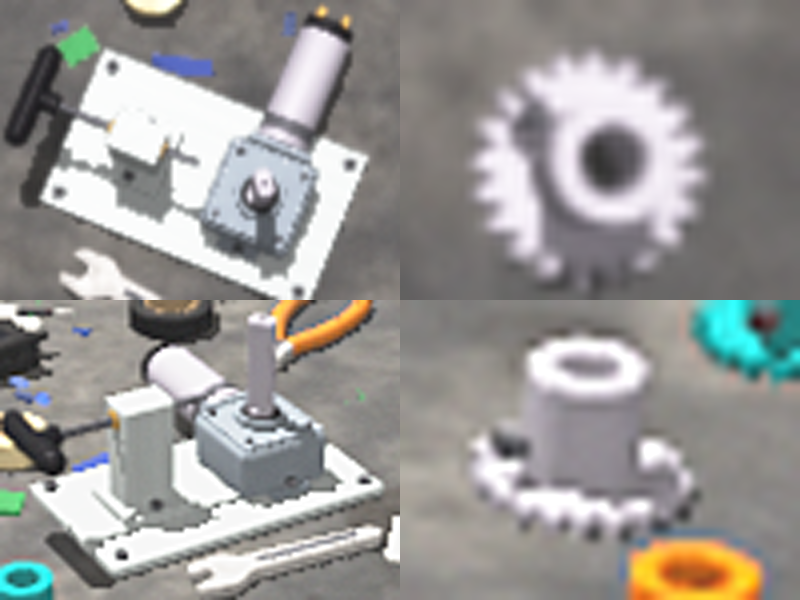

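```bash
cat > fit2.py <<'E'
from h import *
from fit import corners
ft=lambda u:np.array(u)/4+[222,164]-.375
fs=lambda u:(np.array(u)-[0,300])/4+[222,196]-.375
def res(p):
    P=place(*p[:3],np.vstack([corners(p[3:5]),[[0,0,p[5]],[0,.089,.084],[0,.045,.074]]]))
    a=proj("top",P)-ft([(107,50),(368,157),(307,301),(42,197),(265,181),(140,133),(198,162)])
    b=proj("scene",P[[0,3,2,4,5]])-fs([(30,487),(113,577),(383,487),(262,318),(140,400)])
    return np.vstack([a,b]).ravel()
r=least_squares(res,[.5,0,-.38,0,.03,.118],loss="soft_l1",f_scale=.5)
print(r.x.round(4),r.fun.reshape(-1,2).round(1).tolist())
gt=lambda u:(np.array(u)-[400,0])/10+[350,215]-.45
gs=lambda u:(np.array(u)-[400,300])/10+[328,196]-.45
def rs(p):
    P=place(*p[:3],[[0,0,p[3]],[0,.0225,.018]])  # bore centre top, screw head
    return np.r_[proj("top",P)-gt([(612,158),(530,125)]),proj("scene",P)-gs([(588,366),(508,440)])].ravel()
s=least_squares(rs,[.46,-.25,1,.04]);print("sprocket",s.x.round(4),s.fun.reshape(-1,2).round(1).tolist())
np.savez("fit.npz",j=r.x,s=s.x)
E
python3 fit2.py|tail -2
```

```text
[ 0.5138 -0.0196 -0.4011 -0.0007  0.0401  0.1183] [[-0.4, -0.8], [0.3, -0.1], [-0.3, 2.1], [-0.5, 0.4], [0.1, -0.1], [-0.5, 0.4], [0.4, 0.0], [-0.2, -0.5], [0.2, -2.1], [0.3, -0.6], [-0.1, 0.0], [-0.2, -0.4]]
sprocket [ 0.4622 -0.2493 -0.5943  0.0399] [[0.2, 0.2], [-0.1, -0.5], [-0.2, 0.0], [0.4, 0.4]]
```

```bash
cat >> h.py <<'E'
from scipy.spatial.transform import Rotation as R
def state():
    o=get_obs();M=R.from_quat(o["ee_rot"]).as_matrix()
    return o,M,np.arctan2(M[1,0],M[0,0])
def plan(p,psi,n=1,start=None):
    """print n calls (mm,deg) towards TCP p with tool-x heading psi (tool down)"""
    o,M,a=state();d=(np.array(p)-o["tcp_pos"])*1e3
    if n==1:
        print("clock",round(o["clock"],2),"q7",o["q"][6].round(2),"open",round(o["opening"]*1e3,1),"F",np.round(o["wrist_force"],1))
        rot=R.from_matrix(M.T@(R.from_euler("z",psi)*R.from_rotvec([np.pi,0,0])).as_matrix()).as_rotvec(degrees=True)
        print((M.T@d).round(1).tolist(),rot.round(2).tolist());return
    da=(psi-a)/n
    for i in range(n):
        h=a+i*da;w=d/n
        print([round(v,1) for v in (w[0]*np.cos(h)+w[1]*np.sin(h),w[0]*np.sin(h)-w[1]*np.cos(h),-w[2])],"az",round(-np.degrees(da),1))
E
python3 - <<'E'
from h import *
o,M,a=state();print(a)
plan([.5138,-.0196,.215],1.1698+np.pi/2,4)
E
```

```text
0.32279113495733597
[np.float64(120.3), np.float64(-117.1), np.float64(3.9)] az -34.6
[np.float64(165.5), np.float64(-28.0), np.float64(3.9)] az -34.6
[np.float64(152.1), np.float64(71.0), np.float64(3.9)] az -34.6
[np.float64(84.8), np.float64(144.9), np.float64(3.9)] az -34.6
```

drive_tool:
  commands: [0,120,-117,4,0,0,-34.6,0,120,-117,4,0,0,-34.6,0,120,-117,4,0,0,-34.6,0,120,-117,4,0,0,-34.6,0,120,-117,4,0,0,-34.6]

```text
clock: 1.02
tcp_pos: [0.2883, -0.4604, 0.227]
ee_rot: [0.891, 0.454, 0.001, -0.0]
wrist_force: [1.6, -1.1, 0.1]
opening: 0.0871
finger_force: 0.0
```

drive_tool:
  commands: [0,165,-28,4,0,0,-34.6,0,165,-28,4,0,0,-34.6,0,165,-28,4,0,0,-34.6,0,165,-28,4,0,0,-34.6,0,165,-28,4,0,0,-34.6]

```text
clock: 1.43
tcp_pos: [0.3638, -0.3113, 0.223]
ee_rot: [0.716, 0.698, 0.001, 0.0]
wrist_force: [0.9, 0.1, -0.1]
opening: 0.0871
finger_force: 0.0
```

drive_tool:
  commands: [0,152,71,4,0,0,-34.6,0,152,71,4,0,0,-34.6,0,152,71,4,0,0,-34.6,0,152,71,4,0,0,-34.6,0,152,71,4,0,0,-34.6]

```text
clock: 1.85
tcp_pos: [0.4399, -0.1618, 0.2191]
ee_rot: [0.476, 0.88, 0.001, 0.001]
wrist_force: [0.1, 0.9, -0.0]
opening: 0.0872
finger_force: 0.0
```

drive_tool:
  commands: [0,85,145,4,0,0,-34.6,0,85,145,4,0,0,-34.6,0,85,145,4,0,0,-34.6,0,85,145,4,0,0,-34.6,0,85,145,4,0,0,-34.6]

```text
clock: 2.27
tcp_pos: [0.516, -0.0118, 0.2151]
ee_rot: [0.193, 0.981, 0.002, 0.001]
wrist_force: [-1.1, -0.0, 0.7]
opening: 0.0869
finger_force: 0.0
```

```bash
python3 -c "
from h import *
o,M,a=state();print(o['tcp_pos'],a,o['q'].round(2))
plan([.5138,-.0196,.215],1.1698+np.pi/2)"
```

```text
[ 0.51597546 -0.01176624  0.21509326] 2.753715298893739 [ 0.54  0.12 -0.64  1.78  0.07  1.26  1.07]
clock 2.27 q7 1.07 open 86.9 F [-1.1 -0.   0.7]
[-0.9, -8.1, 0.1] [0.24, 0.05, 0.75]
```

drive_tool:
  commands: [0,-1,-8,20,0,0,0.7,0,-1,-8,50,0,0,0.7,0,-1,-8,80,0,0,0.7,0,-1,-8,105,0,0,0.7,0,-1,-8,114,0,0,0.7]

```text
clock: 2.68
tcp_pos: [0.5095, -0.0281, 0.0973]
ee_rot: [0.206, 0.978, -0.0, -0.002]
wrist_force: [-1.1, 1.0, -0.7]
opening: 0.087
finger_force: 0.0
```

drive_tool:
  commands: [0.5,0,0,0,0,0,0,0.7,0,0,0,0,0,0,1,0,0,0,0,0,0,1,0,0,0,0,0,0,1,0,0,0,0,0,0]

```text
clock: 3.1
tcp_pos: [0.5125, -0.0282, 0.1019]
ee_rot: [0.206, 0.978, -0.0, 0.001]
wrist_force: [-0.0, 0.2, -0.3]
opening: 0.0616
finger_force: 0.0
```

drive_tool:
  commands: [1,0,0,0,0,0,0,1,0,0,0,0,0,0,1,0,0,0,0,0,0,1,0,0,0,0,0,0,1,0,0,0,0,0,0]

```text
clock: 3.52
tcp_pos: [0.5129, -0.0251, 0.1009]
ee_rot: [0.206, 0.979, 0.002, 0.001]
wrist_force: [10.0, 17.7, -8.8]
opening: 0.0286
finger_force: 10.1
```

drive_tool:
  commands: [1,0,4,0,0,0,0,1,0,8,0,0,0,0,1,0,8,0,0,0,0,1,0,8,0,0,0,0,1,0,8,0,0,0,0]

```text
clock: 3.93
tcp_pos: [0.5153, -0.0195, 0.1007]
ee_rot: [0.206, 0.979, 0.001, 0.0]
wrist_force: [3.7, 6.0, -0.6]
opening: 0.0163
finger_force: 30.0
```

drive_tool:
  commands: [1,0,0,0,0,0,0,1,0,0,0,0,0,0,1,0,0,0,0,0,0,1,0,0,0,0,0,0,1,0,0,0,0,0,0]

```text
clock: 4.35
tcp_pos: [0.5154, -0.0196, 0.1008]
ee_rot: [0.206, 0.979, 0.001, 0.001]
wrist_force: [3.9, 5.4, -1.9]
opening: 0.0161
finger_force: 30.0
```

```bash
python3 -c "
from h import *
o,M,a=state();print(o['tcp_pos'],a,o['q'].round(2),o['moment'])
plan([.5138,-.0196,.1],1.1698+np.pi/2)"
```

```text
[ 0.5153782  -0.01956012  0.10075034] 2.726972539902042 [ 0.52  0.23 -0.62  1.92  0.15  1.04  0.98] [ 1.34583584 -0.87625734  0.14250461]
clock 4.35 q7 0.98 open 16.1 F [ 3.9  5.4 -1.9]
[1.4, -0.7, 0.7] [0.12, 0.04, -0.78]
```

drive_tool:
  commands: [1,0,1,0,0,0,6,1,0,1,0,0,0,13,1,0,1,0,0,0,20,1,0,1,0,0,0,27,1,0,1,0,0,0,27]

```text
clock: 4.77
tcp_pos: [0.515, -0.02, 0.1007]
ee_rot: [0.432, 0.902, -0.0, -0.0]
wrist_force: [-0.0, 1.1, 3.1]
opening: 0.016
finger_force: 30.0
```

drive_tool:
  commands: [1,0,0,0,0,0,0,1,0,0,0,0,0,0,0.6,0,0,0,0,0,0,0.6,0,0,0,0,0,0,0.6,0,0,0,0,0,0]

```text
clock: 5.18
tcp_pos: [0.5151, -0.0201, 0.1004]
ee_rot: [0.429, 0.903, -0.0, -0.0]
wrist_force: [0.4, -0.6, 0.6]
opening: 0.0286
finger_force: 0.0
```

drive_tool:
  commands: [0.6,0,0,0,0,0,-7,0.6,0,0,0,0,0,-14,0.6,0,0,0,0,0,-21,0.6,0,0,0,0,0,-27,0.6,0,0,0,0,0,-27]

```text
clock: 5.6
tcp_pos: [0.5151, -0.02, 0.1003]
ee_rot: [0.204, 0.979, -0.0, -0.0]
wrist_force: [-0.2, 0.9, 0.6]
opening: 0.0347
finger_force: 0.0
```

drive_tool:
  commands: [0.6,0,0,0,0,0,0,1,0,0,0,0,0,0,1,0,0,0,0,0,0,1,0,0,0,0,0,0,1,0,0,0,0,0,0]

```text
clock: 6.02
tcp_pos: [0.5152, -0.0198, 0.1006]
ee_rot: [0.207, 0.978, -0.0, 0.0]
wrist_force: [-0.1, 0.2, -0.1]
opening: 0.0159
finger_force: 0.0
```

drive_tool:
  commands: [1,0,0,0,0,0,0,1,0,0,0,0,0,0,1,0,0,0,0,0,0,1,0,0,0,0,0,0,1,0,0,0,0,0,0]

```text
clock: 6.43
tcp_pos: [0.5154, -0.0195, 0.1006]
ee_rot: [0.206, 0.979, 0.0, 0.0]
wrist_force: [1.9, 1.5, -1.8]
opening: 0.0115
finger_force: 30.0
```

```bash
python3 -c "
from h import *
o,M,a=state();print(o['tcp_pos'],a,o['q'].round(2),o['moment'])
plan([.5138,-.0196,.1],1.1698+np.pi/2)"
```

```text
[ 0.51535465 -0.01946934  0.10059172] 2.726270896224992 [ 0.51  0.23 -0.62  1.92  0.16  1.04  0.98] [ 0.6438977  -0.50809873  0.05351406]
clock 6.43 q7 0.98 open 11.5 F [ 1.9  1.5 -1.8]
[1.4, -0.7, 0.6] [0.03, 0.01, -0.82]
```

drive_tool:
  commands: [0.5,0,0,0,0,0,0,0.5,0,0,0,0,0,0,0.5,0,0,0,0,0,0,0.5,0,0,0,0,0,7,0.5,0,0,0,0,0,14]

```text
clock: 6.85
tcp_pos: [0.515, -0.0203, 0.1005]
ee_rot: [0.327, 0.945, -0.0, -0.0]
wrist_force: [-0.1, 0.8, -0.1]
opening: 0.037
finger_force: 0.0
```

drive_tool:
  commands: [0.5,0,0,0,0,0,7,0.5,0,0,0,0,0,14,0.5,0,0,0,0,0,21,0.5,0,0,0,0,0,28,0.5,0,0,0,0,0,35]

```text
clock: 7.27
tcp_pos: [0.515, -0.0202, 0.1005]
ee_rot: [0.596, 0.803, -0.0, -0.0]
wrist_force: [0.1, 0.4, -0.5]
opening: 0.0431
finger_force: 0.0
```

drive_tool:
  commands: [0.5,0,0,0,0,0,7,0.5,0,0,0,0,0,14,0.5,0,0,0,0,0,21,0.5,0,0,0,0,0,28,0.5,0,0,0,0,0,35]

```text
clock: 7.68
tcp_pos: [0.515, -0.0202, 0.1006]
ee_rot: [0.81, 0.587, -0.0, 0.0]
wrist_force: [0.5, 0.9, -0.2]
opening: 0.0434
finger_force: 0.0
```

drive_tool:
  commands: [0.5,0,0,0,0,0,5.5,0.8,0,0,0,0,0,5.5,0.8,0,0,0,0,0,5.5,0.8,0,0,0,0,0,5.5,0.8,0,0,0,0,0,5.5]

```text
clock: 8.1
tcp_pos: [0.5151, -0.0199, 0.1005]
ee_rot: [0.835, 0.551, -0.0, -0.0]
wrist_force: [-0.2, 1.3, 1.0]
opening: 0.0244
finger_force: 0.0
```

drive_tool:
  commands: [1,0,0,0,0,0,0,1,0,0,0,0,0,0,1,0,0,0,0,0,0,1,0,0,0,0,0,0,1,0,0,0,0,0,0]

```text
clock: 8.52
tcp_pos: [0.514, -0.0194, 0.1004]
ee_rot: [0.835, 0.55, -0.001, -0.001]
wrist_force: [-5.3, 1.9, 4.5]
opening: 0.0169
finger_force: 30.0
```

```bash
python3 -c "
from h import *
o,M,a=state();print(o['tcp_pos'],a,o['q'].round(2),o['moment'])
plan([.5138,-.0196,.1],1.1698)"
```

```text
[ 0.51396412 -0.0193776   0.10037668] 1.1655043160695582 [ 0.35  0.21 -0.44  1.93  0.1   1.04 -0.54] [0.42659126 1.23809861 0.01164968]
clock 8.52 q7 -0.54 open 16.9 F [-5.3  1.9  4.5]
[-0.3, -0.1, 0.4] [-0.15, 0.04, -0.25]
```

drive_tool:
  commands: [0.3,0,0,0,0,0,0,0.3,0,0,0,0,0,0,0.3,0,0,0,0,0,0,0.1,0,0,-40,0,0,0,0,0,0,-80,0,0,0]

```text
clock: 8.93
tcp_pos: [0.5135, -0.0199, 0.1796]
ee_rot: [0.835, 0.55, -0.002, -0.002]
wrist_force: [2.2, -0.5, 0.4]
opening: 0.0426
finger_force: 0.0
```

drive_tool:
  commands: [0,-20,4,-25,0,0,0,0,-60,11,-25,0,0,0,0,-100,18,-25,0,0,0,0,-140,25,-25,0,0,0,0,-175,31.5,-25,0,0,0]

```text
clock: 9.35
tcp_pos: [0.474, -0.1958, 0.206]
ee_rot: [0.836, 0.549, 0.0, 0.001]
wrist_force: [0.5, -0.1, -1.0]
opening: 0.0757
finger_force: 0.0
```

drive_tool:
  commands: [0,-30,5,20,0,0,4,0,-56,10,50,0,0,9.7,0,-56,10,80,0,0,9.7,0,-56,10,115,0,0,9.7,0,-56,10,130,0,0,9.7]

```text
clock: 9.77
tcp_pos: [0.4597, -0.2483, 0.0715]
ee_rot: [0.879, 0.477, -0.001, -0.002]
wrist_force: [-0.7, 0.4, -0.9]
opening: 0.0868
finger_force: 0.0
```

drive_tool:
  commands: [0,0,0,0,0,0,0,0,0,0,0,0,0,0,0,0,0,0,0,0,0]

```text
clock: 10.02
tcp_pos: [0.463, -0.2488, 0.077]
ee_rot: [0.879, 0.477, 0.001, 0.001]
wrist_force: [0.4, 0.4, 0.5]
opening: 0.0866
finger_force: 0.0
```

```bash
python3 -c "
from comp import *
o,M,a=state();print(o['tcp_pos'],a)
plan([.462,-.2493,.0215],.996)
t,s=capture('top'),capture('scene');cv2.imwrite('pics/t2.png',t);cv2.imwrite('pics/s2.png',s)
comp(t,s,[('top',222,174,100,75,4,0,0),('scene',222,196,100,75,4,0,300),('top',340,200,60,45,6.6,400,0),('scene',318,176,60,45,6.6,400,300)],'pics/c2.png')"
```

```text
[ 0.4629577  -0.24875045  0.07702188] 0.9950607091984882
clock 10.02 q7 -0.22 open 86.6 F [0.4 0.4 0.5]
[-1.0, -0.6, 55.5] [0.12, -0.02, -0.05]
```

View pics/c2.png

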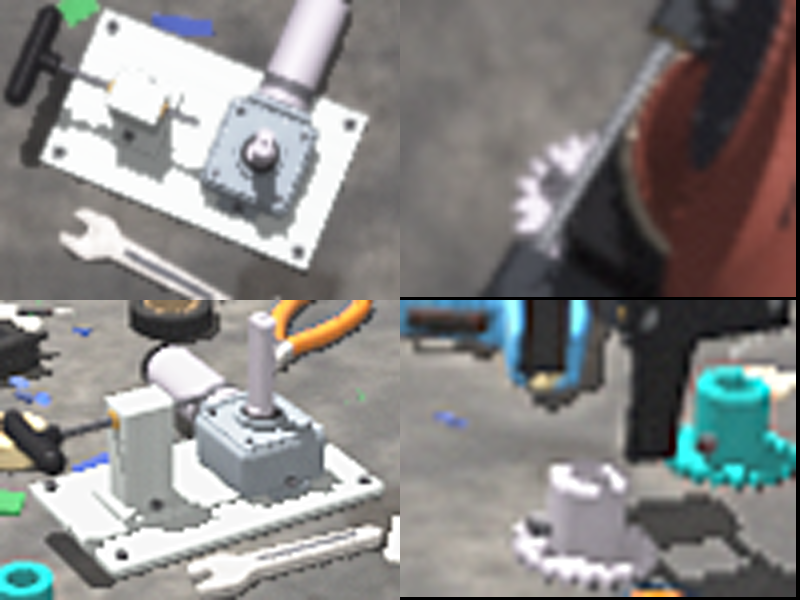

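drive_tool:
  commands: [0,-1,-0.5,30,0,0,0,0,-1,-0.5,48,0,0,0,0,-1,-0.5,54.5,0,0,0,0.3,-1,-0.5,54.5,0,0,0,0.5,-1,-0.5,54.5,0,0,0]

```text
clock: 10.53
tcp_pos: [0.4616, -0.2492, 0.0222]
ee_rot: [0.879, 0.477, 0.0, 0.0]
wrist_force: [-0.2, -0.0, -0.2]
opening: 0.0803
finger_force: 0.0
```

drive_tool:
  commands: [0.7,0,0,0,0,0,0,0.7,0,0,0,0,0,0,0.7,0,0,0,0,0,0,0.8,0,0,0,0,0,0,0.8,0,0,0,0,0,0]

```text
clock: 10.95
tcp_pos: [0.4611, -0.249, 0.0214]
ee_rot: [0.879, 0.477, 0.0, 0.0]
wrist_force: [-0.1, 0.6, -0.3]
opening: 0.0485
finger_force: 0.0
```

drive_tool:
  commands: [1,0,0,0,0,0,0,1,0,0,0,0,0,0,1,0,0,0,0,0,0]

```text
clock: 11.2
tcp_pos: [0.4612, -0.2491, 0.0212]
ee_rot: [0.879, 0.477, 0.0, 0.0]
wrist_force: [0.8, -1.1, 0.3]
opening: 0.0332
finger_force: 30.0
```

```bash
python3 -c "
from h import *
o,M,a=state();print(o['tcp_pos'],a)
plan([.462,-.2493,.0215],.996)"
```

```text
[ 0.46118893 -0.24905586  0.02116266] 0.9947278033009717
clock 11.2 q7 -0.24 open 33.2 F [ 0.8 -1.1  0.3]
[0.2, 0.8, -0.3] [0.03, -0.01, -0.07]
```

drive_tool:
  commands: [1,0,0,-20,0,0,0,1,0,0,-55,0,0,0,1,0,0,-95,0,0,0,1,0,0,-130,0,0,0,1,20,-7,-140,0,0,0]

```text
clock: 11.62
tcp_pos: [0.4667, -0.2329, 0.1664]
ee_rot: [0.88, 0.475, 0.001, 0.003]
wrist_force: [1.4, -1.3, -2.6]
opening: 0.033
finger_force: 30.0
```

drive_tool:
  commands: [1,30,-11,0,0,0,0,1,65,-24,0,0,0,0,1,100,-36,0,0,0,0,1,135,-49,0,0,0,0,1,165,-60,0,0,0,0]

```text
clock: 12.03
tcp_pos: [0.5052, -0.0546, 0.1608]
ee_rot: [0.879, 0.478, -0.0, -0.0]
wrist_force: [0.8, 0.8, -3.0]
opening: 0.0332
finger_force: 30.0
```

drive_tool:
  commands: [1,20,-7,0,0,0,-5,1,37,-13.5,0,0,0,-10,1,37,-13.5,0,0,0,-10,1,37,-13.5,0,0,0,-10,1,37,-13.5,0,0,0,-10]

```text
clock: 12.45
tcp_pos: [0.5139, -0.0197, 0.1606]
ee_rot: [0.834, 0.551, -0.001, -0.0]
wrist_force: [0.6, -0.8, -2.0]
opening: 0.0329
finger_force: 30.0
```

drive_tool:
  commands: [1,0,0,0,0,0,0,1,0,0,0,0,0,0]

```text
clock: 12.62
tcp_pos: [0.5141, -0.0201, 0.1609]
ee_rot: [0.835, 0.551, -0.0, -0.0]
wrist_force: [-0.0, -0.6, -2.7]
opening: 0.0331
finger_force: 30.0
```

```bash
python3 -c "
from comp import *
o,M,a=state();print(o['tcp_pos'],a)
plan([.5144,-.0190,.160],1.1698)
t,s=capture('top'),capture('scene');cv2.imwrite('pics/t3.png',t);cv2.imwrite('pics/s3.png',s)
comp(t,s,[('scene',262,170,50,60,10,0,0),('top',262,182,50,45,6,500,0)],'pics/c3.png')"
```

```text
[ 0.5141151  -0.02008049  0.1608864 ] 1.1668128055698748
clock 12.62 q7 -0.5 open 33.1 F [-0.  -0.6 -2.7]
[1.1, -0.2, 0.9] [-0.02, 0.02, -0.17]
```

View pics/c3.png

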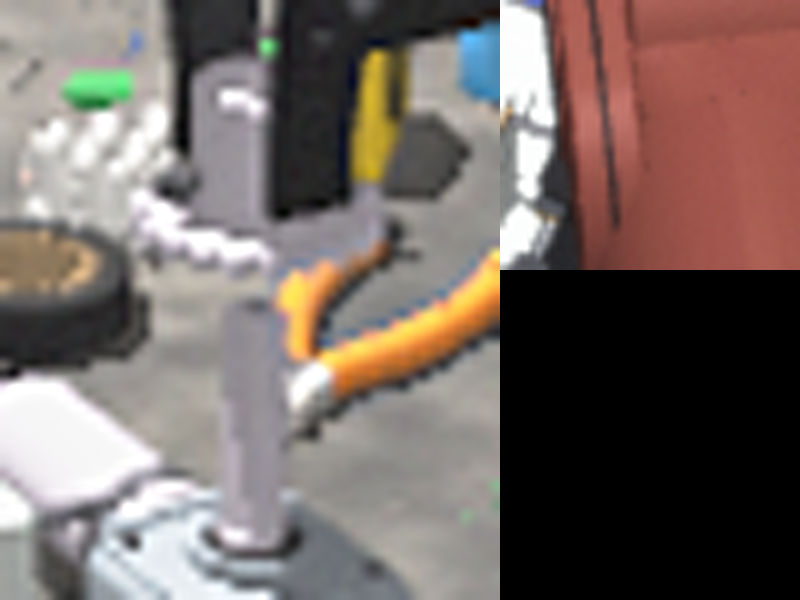

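```bash
cat > pr.py <<'E'
from h import *
o,M,a=state();t=o["tcp_pos"]
sh=np.array([.5144,-.0190])
tile=lambda P:(proj("scene",P)-[262,170]+.45)*10
th=np.linspace(0,2*np.pi,181)
def circ(c,r,z):return tile(np.c_[c[0]+r*np.cos(th),c[1]+r*np.sin(th),0*th+z])
k=circ(sh,.009,.075);print("shaft round edges@75",k[:,0].min().round(),k[:,0].max().round(),"top c",tile([*sh,.118]).round())
u=t[2]-.0212
for d in(-.003,0,.003):
    c=t[:2]+d*M[:2,0]
    h=circ(c,.017,u+.025);p=circ(c,.032,u+.003)
    print(d,"hub L",h[:,0].min().round(),"plate L",p[:,0].min().round(),"plate bottom",circ(c,.031,u)[:,1].max().round(),"screw",[tile([*(c+.0215*np.array([np.cos(a+e),np.sin(a+e)])),u+.016]).round()[0].tolist() for e in(-.2,0,.2)])
E
python3 pr.py
```

```text
shaft round edges@75 214.0 283.0 top c [[252. 307.]]
-0.003 hub L 199.0 plate L 139.0 plate bottom 278.0 screw [[186.0, 179.0], [193.0, 185.0], [204.0, 191.0]]
0 hub L 189.0 plate L 128.0 plate bottom 280.0 screw [[176.0, 181.0], [183.0, 187.0], [194.0, 193.0]]
0.003 hub L 179.0 plate L 118.0 plate bottom 283.0 screw [[165.0, 183.0], [173.0, 190.0], [183.0, 196.0]]
```

```bash
cat >> pr.py <<'E'
print("head extents L,T,B (obs-5 in x): L~155")
for e in(-.3,-.2,-.1,0,.1,.2):
    x=np.array([np.cos(a+e),np.sin(a+e),0]);n=np.array([-x[1],x[0],0]);z=np.array([0,0,1])
    Q=np.vstack([[*t[:2],u+.016]+r*x+.005*(np.cos(th)[:,None]*n+np.sin(th)[:,None]*z) for r in(.019,.0265)])
    q=tile(Q);print(e,q.min(0).round(),q.max(0).round())
s=cv2.imread("pics/s3.png");g=cv2.cvtColor(s,cv2.COLOR_BGR2GRAY);print(g[184:192,273:286])
E
python3 pr.py|tail -16
```

```text
0.003 hub L 179.0 plate L 118.0 plate bottom 283.0 screw [[165.0, 183.0], [173.0, 190.0], [183.0, 196.0]]
head extents L,T,B (obs-5 in x): L~155
-0.3 [149. 157.] [188. 199.]
-0.2 [150. 160.] [192. 203.]
-0.1 [152. 163.] [197. 207.]
0 [156. 166.] [202. 211.]
0.1 [160. 168.] [208. 215.]
0.2 [165. 171.] [215. 218.]
[[181 215 255 237 203 164  72   9 129 144 145 149 149]
 [173 231 255 232 175 237 155  59 130 147 148 149 151]
 [255 245 234 199 218 216 146 115 126 143 148 150 150]
 [230 212 180 210 170 133 118 127  98 133 149 146 152]
 [190 187 178 189 124  72  85  95  74 131 148 150 151]
 [192 192 243 254 163  57  57  63 113 144 149 151 149]
 [191 190 236 240 255 251 151 108 133 144 148 149 152]
 [193 193 201 196 248 255 255 207 131 140 146 148 149]]
```

drive_tool:
  commands: [1,1,0,5,0,0,-4,1,1,0,10,0,0,-4,1,1,0,15,0,0,-4,1,1,0,19,0,0,-4,1,1,0,19,0,0,-4]

```text
clock: 13.13
tcp_pos: [0.5141, -0.0181, 0.1409]
ee_rot: [0.815, 0.58, -0.001, -0.001]
wrist_force: [0.4, 0.2, -2.5]
opening: 0.0332
finger_force: 30.0
```

drive_tool:
  commands: [1,0,0,2,0,0,0,1,0,0,4,0,0,0,1,0,0,6,0,0,0,1,0,0,6,0,0,0]

```text
clock: 13.47
tcp_pos: [0.5146, -0.018, 0.1357]
ee_rot: [0.814, 0.581, -0.0, -0.0]
wrist_force: [-1.5, 0.0, -2.5]
opening: 0.0332
finger_force: 30.0
```

```bash
python3 -c "
from h import *
o,M,a=state();print(o['tcp_pos'],a,o['moment'])
plan([.5144,-.0190,.0792],1.237)"
```

```text
[ 0.5145813  -0.0179891   0.13572068] 1.2388954061588222 [-0.046988   -0.07456968 -0.01224498]
clock 13.47 q7 -0.45 open 33.2 F [-1.5  0.  -2.5]
[-1.0, 0.2, 56.5] [-0.03, 0.01, 0.11]
```

drive_tool:
  commands: [1,-0.5,0,3,0,0,0,1,-0.5,0,5,0,0,0,1,-0.5,0,7,0,0,0,1,-0.5,0,7,0,0,0]

```text
clock: 13.8
tcp_pos: [0.5144, -0.0185, 0.1286]
ee_rot: [0.814, 0.581, -0.0, -0.0]
wrist_force: [-0.2, 0.5, -3.3]
opening: 0.0331
finger_force: 30.0
```

drive_tool:
  commands: [1,0,0,3,0,0,0,1,0,0,6,0,0,0,1,0,0,9,0,0,0,1,0,0,12,0,0,0,1,0,0,12,0,0,0]

```text
clock: 14.22
tcp_pos: [0.5142, -0.0184, 0.1163]
ee_rot: [0.814, 0.581, -0.0, -0.0]
wrist_force: [-0.3, -0.2, -2.0]
opening: 0.0332
finger_force: 30.0
```

drive_tool:
  commands: [1,0,0,5,0,0,0,1,0,0,10,0,0,0,1,0,0,15,0,0,0,1,0,0,20,0,0,0,1,0,0,20,0,0,0]

```text
clock: 14.63
tcp_pos: [0.5139, -0.0185, 0.0957]
ee_rot: [0.814, 0.581, -0.001, -0.001]
wrist_force: [-0.3, -0.0, -3.2]
opening: 0.0331
finger_force: 30.0
```

drive_tool:
  commands: [1,0,0,5,0,0,0,1,0,0,10,0,0,0,1,0,0,14,0,0,0,1,0,0,17,0,0,0,1,0,0,17,0,0,0]

```text
clock: 15.05
tcp_pos: [0.5142, -0.0184, 0.0793]
ee_rot: [0.814, 0.581, -0.0, -0.0]
wrist_force: [-0.2, -0.0, -2.8]
opening: 0.0329
finger_force: 30.0
```

drive_tool:
  commands: [1,0,0,0,0,0,0,1,0,0,0,0,0,0]

```text
clock: 15.22
tcp_pos: [0.5148, -0.0184, 0.0803]
ee_rot: [0.814, 0.581, 0.0, 0.0]
wrist_force: [0.0, 0.6, -2.6]
opening: 0.0329
finger_force: 30.0
```

```bash
python3 -c "
from comp import *
o,M,a=state();print(o['tcp_pos'],a,o['moment'])
plan([.5144,-.0190,.0792],1.237)
t,s=capture('top'),capture('scene');cv2.imwrite('pics/s4.png',s)
comp(t,s,[('scene',232,186,80,60,10,0,0)],'pics/c4.png')"
```

```text
[ 0.51478524 -0.01840696  0.08025773] 1.2391628396430325 [-0.04281276 -0.05341032  0.00990697]
clock 15.22 q7 -0.48 open 32.9 F [ 0.   0.6 -2.6]
[-0.7, -0.2, 1.1] [0.02, -0.01, 0.12]
```

View pics/c4.png

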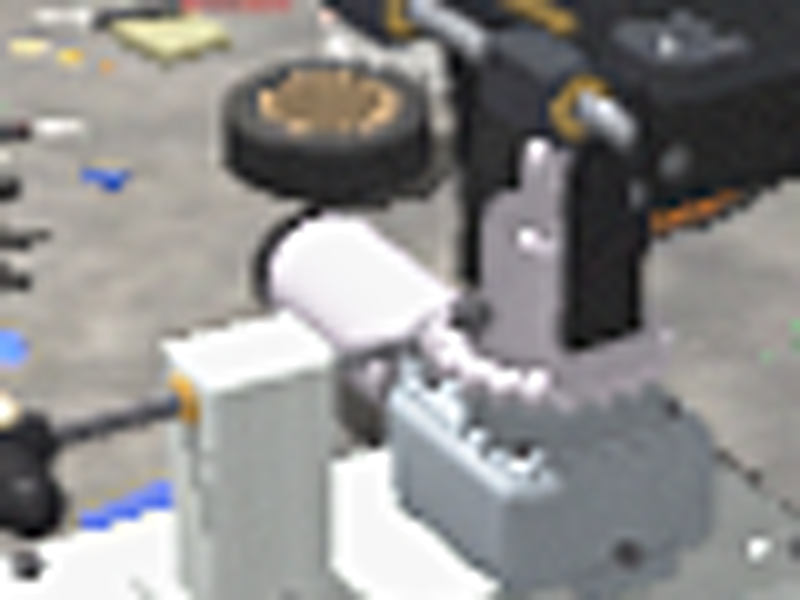

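drive_tool:
  commands: [1,-0.4,0,1,0,0,0,1,-0.4,0,1,0,0,0,1,-0.4,0,1,0,0,0]

```text
clock: 15.57
tcp_pos: [0.5145, -0.0189, 0.0791]
ee_rot: [0.814, 0.581, -0.0, 0.0]
wrist_force: [-0.2, 0.3, -2.6]
opening: 0.0334
finger_force: 30.0
```

```bash
python3 - <<'E'
from h import *
o,M,a=state();t=o["tcp_pos"];u=t[2]-.0212;print(t,o["wrist_force"].round(1),o["finger_force"])
s=capture("scene");g=cv2.cvtColor(s,cv2.COLOR_BGR2GRAY)
th=np.linspace(0,6.28,181);z=np.array([0,0,1])
k=proj("scene",np.c_[t[0]+.032*np.cos(th),t[1]+.032*np.sin(th),0*th+u+.003]);h=proj("scene",np.c_[t[0]+.017*np.cos(th),t[1]+.017*np.sin(th),0*th+u+.03])
print("plateL",k[:,0].min().round(1),"hubL",h[:,0].min().round(1))
for e in(.97,1.07,1.17,1.27,1.37):
    x=np.array([np.cos(e),np.sin(e),0]);n=np.array([-x[1],x[0],0])
    q=proj("scene",np.vstack([[*t[:2],u+.016]+r*x+.005*(np.cos(th)[:,None]*n+np.sin(th)[:,None]*z) for r in(.019,.0265)]))
    print(e,q.min(0).round(1),q.max(0).round(1))
print(g[208:226,270:290])
E
```

```text
[ 0.51445183 -0.01889849  0.07907068] [-0.2  0.3 -2.6] 29.999853224362596
plateL 273.9 hubL 279.8
0.97 [276.  214.9] [280.1 219.2]
1.07 [276.3 215.2] [280.6 219.6]
1.17 [276.6 215.5] [281.1 220. ]
1.27 [277.  215.8] [281.7 220.4]
1.37 [277.5 216.1] [282.3 220.7]
[[146 150 152 152 153 156 163 150  70  29 110 142 143 137 134 137 141 158
   89  32]
 [155 146 148 156 155 156 163 148  75  22 105 144 142 133 249 183 131 149
   96  36]
 [238 177 143 152 161 161 165 153  75  22 103 142 149 143 188 245 255 205
   96  37]
 [252 250 214 159 155 163 178 155  76  23 104 141 149 149 143 181 212 180
   93  34]
 [248 250 252 222 172 172 185 161  73  22 105 142 149 146 147 147 150 162
   91  33]
 [247 247 249 251 236 197 179 154  74  17 101 140 148 149 149 153 156 165
   92  34]
 [247 247 247 248 251 248 205 167  92  25  99 141 148 150 149 154 157 149
   80  29]
 [247 247 247 247 249 252 255 231 158 101 108 138 151 149 149 151 157 143
   79  33]
 [247 247 247 249 252 248 240 177 151 103 102 142 150 150 151 154 160 144
   79  32]
 [247 249 251 250 223 205 250 163  99 104  88 114 144 151 152 155 160 143
   77  32]
 [252 255 255 212 181 245 255 167  57  80  74 109 142 152 152 157 159 141
   77  31]
 [232 227 195 160 147 207 253 171  58  72 104 134 146 153 155 152 158 142
   74  29]
 [123 112 109  92 155 244 254 255 199 124 132 143 151 150 152 154 153 159
   82  22]
 [ 71  89 137 103 128 184 235 255 217 123 132 135 143 147 150 153 153 161
  103  76]
 [147 113 189 179 136 171 205 231 243 255 196 117 125 134 138 144 147 150
  143 142]
 [139 107 195 183 122 148 156 151 249 254 231 255 255 203 126 130 132 138
  143 143]
 [106 139 199 243 142  78 197 202 197 179 171 255 255 186 221 255 252 172
  137 137]
 [105 217 217 178 232 235 245 175 133 132 125 191 188 151 188 241 203 150
  179 158]]
```

```bash
python3 -c "
from bench import *
print(sign_off())"
```

```text
the job is handed in; nothing more can be done
None
```

I turned the shaft so a flat faces the key, then slid the steel sprocket over it hub up with the screw towards the key. I handed in at about 15.6 s while gripping it with 30 N, underside about 58 mm above the bench; the hand-in gave no verdict, and the screw's aim (about 0.1 rad of the key) comes from the camera picture only.

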